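# Clamp the raised rail onto the pastry board

### The arm

A 6-joint arm with a two-finger parallel gripper is mounted at the origin on a cart in front of the work surface, level with it; the furniture and walls round the work are solid. World frame = base frame: x ahead of the robot, y to its left, z up, the work surface at z = 0. Lengths are in m, angles in degrees, forces in N, time in s.
With the tool pointing down it reaches from about 0.25 to 0.725 m from the base axis. Payload 9.7 kg.
Tool frame: the origin (TCP) lies at the very end of the fingers, on their centre line; the grasp point (between the pads) lies 19 mm behind it (bot.grip_depth is the distance from the TCP to the grasp point, in m); z points along the fingers, y is the direction in which the jaws open and shut (so a half turn about z gives the same grasp; the last joint's range is limited). The gripper opens to 85 mm and grips with 20 to 120 N. Pads are 22 mm wide; open, the fingers measure 114 mm over their backs; the gripper's body (76 mm by 85 mm) begins 54 mm behind the grasp point. The pads swing forward as they close: fully open they stand 13 mm farther back than shut.
Start: joints at [-73.854, 4.979, 10.078, 95.1, 0, 90], TCP at [0.153, -0.528, 0.231] pointing down, gripper open.
Joint ranges: [-179.16, 179.16], [-48.56, 103.87], [-65.8, 70.77], [-126.05, 130.52], [-82.76, 87.17], [-180, 180]. Speed limits (degrees/s): [127.2, 127.2, 147.25, 180, 180, 180].

### API

Orientations are given as [roll, pitch, yaw] about the fixed x, y, z axes, in that order (R = Rz(yaw) Ry(pitch) Rx(roll)).
In Python, from workcell import telemetry, optics, order, bot gives the robot as it stands. The module is installed in compiled form; this text tells all that it offers.
- The arm moves only by the shell command python3 -m inch 'ROWS' [FORCE]. ROWS is JSON, a list of rows, each a list of 7 numbers: the shift along the tool's x, y, z in m, then the turn, a rotation vector about the tool's x, y, z in rad, then the closure, from 0 (fully open) to 1 (shut). In form: [[tx, ty, tz, rx, ry, rz, grip], ...]. A call has 1 to 12 rows; each row is the pose to reach, as a shift and turn from the pose commanded when the call began, along the tool's axes at that moment; what a row does not reach only later rows make up. A row lasts 1/12 s, in which the tool goes at most 41.7 mm and 7.16 degrees, less where a joint would pass 70% of its speed; a pose out of reach is approached as far as the arm can. A call with a gripper value outside its range is refused whole. The fingers move at their own pace and stop on an object; FORCE is the grip in N (left out, the last holds). Time passes only in rows, so rows that repeat a pose let the fingers close. It gives the time, the measured TCP pose, the force and the opening at its end, in the units of the state.
- telemetry.get_obs(): the state, without advancing time (a new reading comes with each control period).
- optics.camera(name): name is "scene" or "top" or "wrist"; returns (picture, depth): 420x560x3 uint8, red, green, blue; 420x560 float32, m along the optical axis (not along the pixel's ray), 0 where there is no reading.
- optics.camera_info(name): a dict with "camera_matrix" (3x3 intrinsics, pixels), "xyz" and "attitude" of the camera in the world; the wrist camera has in their place "mount" (4x4, takes a point from camera to tool coordinates, whose origin is the TCP and whose axes are the flange's). Camera axes: x right, y down, z forward; pixel columns grow to the right and rows downward; lengths in m; the calibration is good to about 2 mm. A picture is of the moment at which its call begins: read the wrist's pose just before it. camera_info takes no time and is no camera call.
- order.job_done(): hands the job in, once; it reports no verdict.
The state is a dict: "time": time; "q": joint angles; "qd": joint speeds; "joint_efforts": joint torques, N m; "ee_pos": TCP position; "tcp_rot": TCP orientation; "wrist_force": force on the tool from outside, world axes, zero at the start; "torque": the same for the moment, N m; "opening": finger opening in m.
Only numpy, scipy, OpenCV 4.12 (cv2) and the standard library are available. Lean on these libraries where they do the work, as an engineer would, in place of code of your own. Each camera call takes 0.05 s, during which the arm holds its last target. There are 200 camera calls.

### The job

The dark wooden rail of the small pastry board has come off. Stand the rail in the clamp, upright and flush against the near edge of the light board and centred on it, let go of it, then pump the clamp's orange trigger until the jaw's sprung shoe presses the rail firmly against the board: the white band on the shoe's stem has gone into the cup, but plenty of the green one still shows (further would crush the wood). Finish while still holding the trigger squeezed fully home against the handle; move the jaw only with the trigger and leave the other things on the worktop alone.

Things in the scene. Friction and masses are not known exactly. Their poses are not given: they have to be found in the camera images.
- clamp: Hand clamp fixed on the worktop by its aluminium plate, 290 x 110 x 10 mm. Origin: centre of the plate's underside; x: the jaw's closing direction, from handle to board; z up. Black housing 64 x 36 mm, centre x -105, top z 64 mm. A notched bar (10 mm wide, z 28 to 43) sticks out of it towards the robot to x -191 at most. A back stop stands at the plate's far end; its x varies by 20 mm.
- grip (a point): Fixed point on the clamp, 95 mm up: the middle of handle plus trigger when squeezed home. Pump from above with the fingers centred here, closing along the clamp's x: one meets the handle's far face as the other brings the trigger home. Squeezed, the two measure 25 mm over both; released, 44 mm here, the trigger's outer face being 31 mm from this point, and 36 mm at the trigger's top.
- trigger (a joint): Angle of the trigger: 0 released, 0.225 rad squeezed fully home. A spring returns it (about 3 N at the grip). One full squeeze and release is one click and moves the jaw 5 mm forward; under about 0.19 rad it may not click. Let it out below 0.02 rad between squeezes. Squeezing takes 3 to 12 N at grip height.
- jaw (a joint): How far the bar with the jaw has moved forward, 0 (fully back, at the start) to 0.06 m. A ratchet holds it; it goes back by 2 mm at most when the trigger is released.
- shoe (a joint): How far the sprung shoe at the jaw's front is pushed back into its dark cup: 0 free, 0.024 m at its stop; 1.2 N per mm. Its stem, 19 mm of which shows when free, has a white band (0 to 5 mm from the cup), a green one (5 to 17 mm) and a thin red one next to the shoe; they vanish into the cup in this order as the shoe is pressed in.
- shoe_face (a point): Centre of the front face of the shoe, which presses the rail: a dark plate 40 mm wide in y, top 41 mm above the worktop. At the start it is at x = -30 mm in the clamp's frame, 32 to 52 mm from the board's near edge.
- board: Light wooden board 100 (x) x 140 (y) x 28 mm, loose, on the clamp's plate against the back stop, its underside 10 mm and its top 38 mm above the worktop. Origin: centre of its underside; axes as the clamp's, so its near edge is the face at x = -50 mm.
- rail: Dark wooden rail 20 (x) x 130 (y) x 62 mm (upright), loose, 0.09 to 0.18 kg, standing on the worktop at the right. Origin: centre of its underside; long faces alike. In place it stands on the clamp's plate (10 mm up), a long face on the board's near edge: origin at x -60, y 0 mm in the board's frame. It is 34 mm higher than the board, so it can be held above the board's top.
- matchbox: Bystander: red matchbox 37 x 60 x 16 mm, loose. Origin: centre of its underside.
- gas_lighter: Bystander: blue and white gas lighter 235 x 22 x 19 mm, lying, loose. Origin: centre of its underside.
- handle_top (a point): Centre of the top of the fixed orange handle, 118 mm above the worktop, at x -105 mm in the clamp's frame. The handle is upright, 12 mm thick in the clamp's x, 24 mm wide in y, and rises from the housing. The orange trigger, 20 mm wide in y, stands on the robot's side of it, its top at z 112 mm.

How it is judged:
By the outcome, as a careful person would: the job done as asked, in the order asked, and still so for the second after the job is handed in, while the arm keeps its last pose, push and grip.
It also fails if it takes over 61 s, if anything falls off the work surface, if the arm or the gripper's body presses on something with over 40 N, if the wrist force passes 120 N, or if a joint passes its speed limit or range.

## Working session

There is one attempt and no reset: what is moved stays moved. The work goes in short steps, Python scripts to look and compute and a shell command to move; the robot and the scene stay as the last step left them, time stands still between calls to the robot, and variables do not carry over. Pictures are saved under pics/ and viewed, about 8 in all and at most 12, crops included, and the job is handed in when it is done.

```bash
mkdir -p pics; cat > h.py <<'E'
import numpy as np, cv2
from scipy.spatial.transform import Rotation as R
from workcell import telemetry, optics, order, bot
def cam(n):
    s=telemetry.get_obs(); p,d=optics.camera(n); i=optics.camera_info(n)
    K=np.array(i["camera_matrix"])
    if n=="wrist":
        T=np.eye(4); T[:3,:3]=R.from_euler('xyz',s["tcp_rot"],degrees=True).as_matrix(); T[:3,3]=s["ee_pos"]
        T=T@np.array(i["mount"])
    else:
        T=np.eye(4); T[:3,3]=i["xyz"]; a=np.array(i["attitude"])
        T[:3,:3]=a if a.shape==(3,3) else R.from_euler('xyz',a,degrees=True).as_matrix()
    return p,d,K,T
def cloud(d,K,T):
    v,u=np.mgrid[:d.shape[0],:d.shape[1]]
    P=np.stack([(u-K[0,2])/K[0,0]*d,(v-K[1,2])/K[1,1]*d,d],-1)
    W=P@T[:3,:3].T+T[:3,3]; W[d==0]=np.nan
    return W
def save(n,p): cv2.imwrite(n,cv2.cvtColor(p,cv2.COLOR_RGB2BGR))
E
python3 - <<'E'
from h import *
print(telemetry.get_obs())
for n in("top","scene"):
    p,d,K,T=cam(n); save(f"pics/{n}0.png",p); np.savez(f"{n}0.npz",p=p,d=d,K=K,T=T)
    print(n,K.tolist(),T.round(3).tolist(),optics.camera_info(n))
print(optics.camera_info("wrist"))
E
```

```text
{'time': 0.0, 'q': array([-7.38527674e+01,  5.00971591e+00,  1.00338727e+01,  9.50990834e+01,
       -1.29089985e-03,  8.99998514e+01]), 'qd': array([ 0.10225509,  0.03035928, -0.05383308,  0.01146551, -0.02853701,
        0.10520642]), 'joint_efforts': array([-1.11250672e-04, -5.20397651e+01,  4.64798713e+01,  1.65947364e-02,
        5.80123947e-05, -2.23174823e-06]), 'ee_pos': array([ 0.15288819, -0.52808243,  0.23059114]), 'tcp_rot': array([-1.79925073e+02,  1.29070436e-03,  1.61473830e+01]), 'wrist_force': array([-0.52134483, -0.22931497, -0.22947624]), 'torque': array([-0.01029582, -0.01475966,  0.02882411]), 'opening': 0.08500154730845418}
top [[388.01612315617626, 0.0, 284.4679284263788], [0.0, 388.01612315617626, 206.56534591284796], [0.0, 0.0, 1.0]] [[-0.008, -0.983, 0.181, 0.343], [-1.0, 0.008, -0.001, -0.277], [-0.0, -0.181, -0.983, 1.152], [0.0, 0.0, 0.0, 1.0]] {'camera_matrix': array([[388.01612316,   0.        , 284.46792843],
       [  0.        , 388.01612316, 206.56534591],
       [  0.        ,   0.        ,   1.        ]]), 'xyz': array([ 0.34315594, -0.2772997 ,  
[... 441 characters left out ...]
],
       [  0.        ,   0.        ,   1.        ]]), 'xyz': array([-0.25653624,  0.6579457 ,  0.82812838]), 'attitude': array([-120.09162311,   -0.38969769, -138.87817279])}
{'camera_matrix': array([[347.31662199,   0.        , 278.17460168],
       [  0.        , 347.31662199, 212.12073315],
       [  0.        ,   0.        ,   1.        ]]), 'mount': array([[ 7.41307858e-05, -9.55682815e-01, -2.94398288e-01,
         7.54910480e-02],
       [ 9.99999959e-01,  1.52688837e-04, -2.43857786e-04,
        -1.77883673e-04],
       [ 2.78002028e-04, -2.94398258e-01,  9.55682787e-01,
        -1.42627482e-01],
       [ 0.00000000e+00,  0.00000000e+00,  0.00000000e+00,
         1.00000000e+00]])}
```

View pics/top0.png

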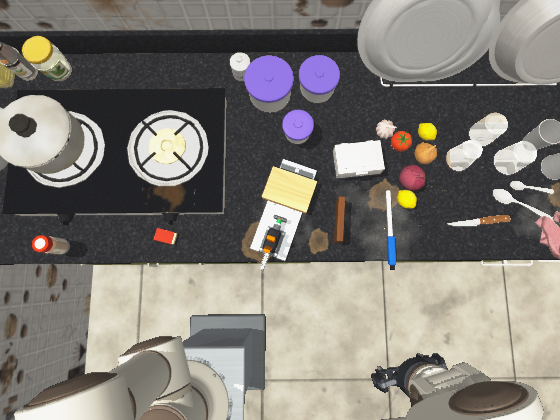

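View pics/scene0.png

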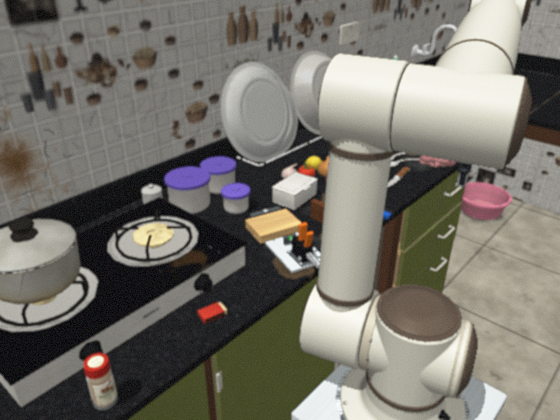

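The top view shows the board at about (290,187), the clamp handle at (271,240), the rail standing at (342,220) and the lighter at (391,230). I'll measure these from depth.

```bash
python3 - <<'E'
from h import *
f=np.load("top0.npz"); W=cloud(f["d"],f["K"],f["T"]); p=f["p"].astype(int)
def rect(m,name,roi):
    u0,v0,u1,v1=roi; q=np.zeros_like(m); q[v0:v1,u0:u1]=m[v0:v1,u0:u1]
    P=W[q]; r=cv2.minAreaRect((P[:,:2]*1000).astype(np.float32)); print(name,len(P),np.round(r[0],1),np.round(r[1],1),round(r[2],1),"z",np.nanpercentile(P[:,2],[5,50,95]).round(3))
r,g,b=p[...,0],p[...,1],p[...,2]; z=W[...,2]
rect((r-b>50)&(z>.03)&(z<.046),"board",(255,155,325,215))
rect((z>.054)&(z<.07),"rail",(325,190,355,250))
rect((z>.005)&(z<.016),"plate",(240,155,330,265))
rect((r>180)&(g>70)&(g<190)&(b<80)&(z>.09),"handle",(255,220,290,260))
rect((b-r>60)&(z<.05),"lighter",(380,180,405,275))
big=cv2.resize(f["p"][150:275,230:410],None,fx=4.4,fy=4.4,interpolation=cv2.INTER_CUBIC); save("pics/crop.png",big)
E
```

```text
board 1577 [ 602.3 -292.3] [140.  100.8] 70.3 z [0.035 0.038 0.041]
rail 324 [ 509.4 -437.3] [ 20.8 129.2] 85.4 z [0.058 0.062 0.065]
plate 1625 [ 555.3 -274.9] [266.6 314.6] 89.2 z [0.006 0.01  0.014]
handle 56 [ 433.7 -235.5] [21.1 44.8] 72.2 z [0.107 0.115 0.119]
lighter 227 [ 421.6 -589.3] [21.8 81.6] 89.7 z [0.01  0.018 0.022]
```

View pics/crop.png

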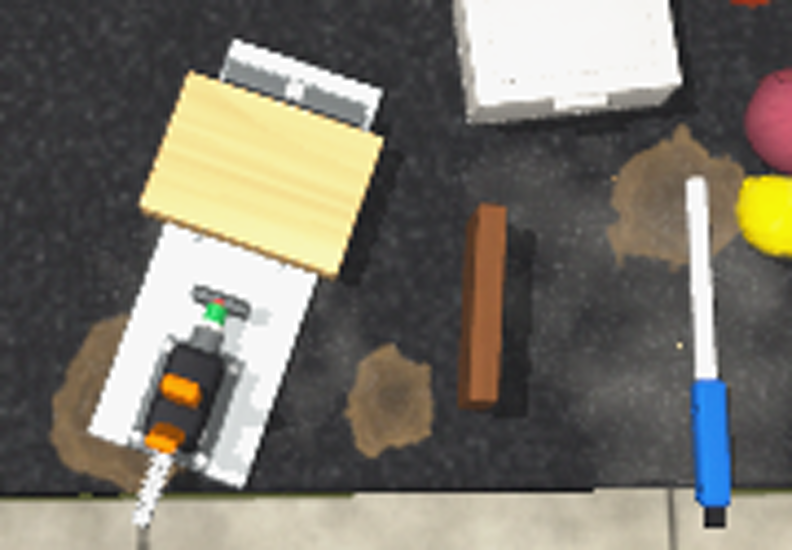

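```bash
cat >> h.py <<'E'
def go(x,y,z,yaw):
    s=telemetry.get_obs(); M=R.from_euler('xyz',s["tcp_rot"],degrees=True); 
    t=M.inv().apply(np.array([x,y,z])-s["ee_pos"]); r=(M.inv()*R.from_euler('xyz',[180,0,yaw],degrees=True)).as_rotvec()
    print("at",s["ee_pos"].round(4),s["tcp_rot"].round(2),"t",s["time"],"-> rows",t.round(4),r.round(4))
E
python3 -c "from h import *
go(.5,-.437,.17,-4.6)"
python3 -m inch '[[0.36,0.01,0.06,0,0,0.362,0],[0.36,0.01,0.06,0,0,0.362,0],[0.36,0.01,0.06,0,0,0.362,0],[0.36,0.01,0.06,0,0,0.362,0],[0.36,0.01,0.06,0,0,0.362,0],[0.36,0.01,0.06,0,0,0.362,0],[0.36,0.01,0.06,0,0,0.362,0],[0.36,0.01,0.06,0,0,0.362,0],[0.36,0.01,0.06,0,0,0.362,0],[0.36,0.01,0.06,0,0,0.362,0],[0.36,0.01,0.06,0,0,0.362,0],[0.36,0.01,0.06,0,0,0.362,0]]'
python3 - <<'E'
from h import *
p,d,K,T=cam("wrist"); save("pics/w1.png",p); np.savez("w1.npz",p=p,d=d,K=K,T=T)
W=cloud(d,K,T); m=(W[...,2]>.056)&(W[...,2]<.067)&(W[...,0]>.4)&(abs(W[...,1]+.437)<.05)
r=cv2.minAreaRect((W[m][:,:2]*1000).astype(np.float32)); print(r,m.sum(),np.median(W[m],0))
go(.5094,-.4373,.036,-4.6)
E
```

```text
at [ 0.1529 -0.5281  0.2307] [-179.94   -0.     16.14] t 0.1 -> rows [0.3587 0.0091 0.0607] [-1.100e-03  2.000e-04  3.621e-01]
time: 1.1
ee_pos: [0.5013, -0.4376, 0.1707]
tcp_rot: [-180.0, 0.1, -4.6]
wrist_force: [-0.1, -0.6, -0.2]
opening: 0.0859
((542.798095703125, -439.99542236328125), (21.287702560424805, 198.71629333496094), 86.21617126464844) 4441 [ 0.51638253 -0.43823901  0.06182145]
at [ 0.5009 -0.4381  0.1713] [-1.80e+02  2.00e-02 -4.62e+00] t 1.15 -> rows [ 0.0085 -0.0014  0.1353] [-0.      0.0004 -0.0003]
```

View pics/w1.png

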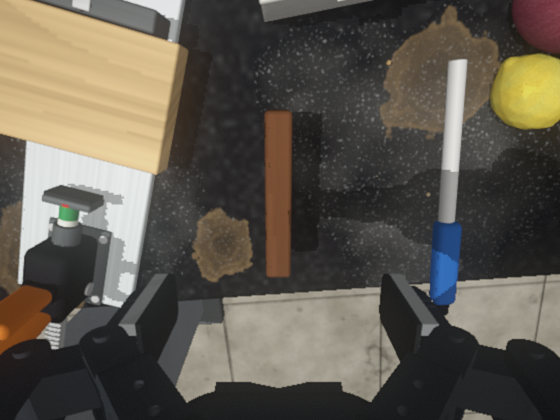

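The wrist view shows the rail top at u 265–291, v 111–276, the board's near right corner at (163,172) and the shoe at (73,197). I'll refine the rail pose and the board edge.

```bash
python3 - <<'E'
from h import *
f=np.load("w1.npz"); d=f["d"];W=cloud(d,f["K"],f["T"]); z=W[...,2]
m=np.zeros(d.shape,bool); m[100:285,255:300]=1; m&=(z>.057)&(z<.067)
print("rail",cv2.minAreaRect((W[m][:,:2]*1000).astype(np.float32)),m.sum())
# board near edge: lowest board-top pixel in each column
b=(z>.034)&(z<.042); b[185:]=0
E=np.array([W[np.where(b[:,u])[0].max(),u] for u in range(5,158)])
l=cv2.fitLine((E[:,:2]*1000).astype(np.float32),cv2.DIST_HUBER,0,.01,.01).ravel(); print("edge",l,np.degrees(np.arctan2(l[1],l[0])))
E=np.array([W[v,np.where(b[v,:200])[0].max()] for v in range(60,160)])
l=cv2.fitLine((E[:,:2]*1000).astype(np.float32),cv2.DIST_HUBER,0,.01,.01).ravel(); print("right side",l,np.degrees(np.arctan2(l[1],l[0])))
for u,v in((163,172),(187,45),(73,190)): print((u,v),W[v,u])
E
```

```text
rail ((508.14306640625, -437.7201232910156), (20.052181243896484, 129.08155822753906), 85.46818542480469) 4382
edge [ 3.4254357e-01  9.3950194e-01  5.5027979e+02 -2.8866583e+02] 69.96808
right side [ 9.3967694e-01 -3.4206328e-01  5.9013464e+02 -3.6338571e+02] -20.002628
(163, 172) [ 0.52666745 -0.33401977  0.00068599]
(187, 45) [ 6.29389218e-01 -3.72097023e-01 -2.51993853e-04]
(73, 190) [ 0.52090225 -0.26196832  0.02293248]
```

```bash
python3 -m inch '[[0.0077,-0.0007,0.06,0,0,0,0],[0.0077,-0.0007,0.1,0,0,0,0],[0.0077,-0.0007,0.13,0,0,0,0],[0.0077,-0.0007,0.135,0,0,0,0],[0.0077,-0.0007,0.135,0,0,0,0],[0.0077,-0.0007,0.135,0,0,0,1],[0.0077,-0.0007,0.135,0,0,0,1],[0.0077,-0.0007,0.135,0,0,0,1],[0.0077,-0.0007,0.135,0,0,0,1],[0.0077,-0.0007,0.135,0,0,0,1],[0.0077,-0.0007,0.135,0,0,0,1],[0.0077,-0.0007,0.135,0,0,0,1]]' 40
python3 -c "
from h import *
go(.5085,-.4376,.15,-4.5)
ex=np.array([.9397,-.342]);ey=np.array([.342,.9397])
for a in(.6035,.606): print(ex*a+ey*-.0692)"
```

```text
time: 2.15
ee_pos: [0.5098, -0.4381, 0.0377]
tcp_rot: [179.9, -0.1, -4.6]
wrist_force: [0.2, -0.7, 5.5]
opening: 0.0196
at [ 0.5098 -0.4381  0.0377] [ 1.7994e+02 -9.0000e-02 -4.5900e+00] t 2.15 -> rows [-0.0012 -0.0002 -0.1123] [ 0.0011 -0.0016 -0.0016]
[ 0.54344255 -0.27142424]
[ 0.5457918  -0.27227924]
```

```bash
python3 -m inch '[[0,0,-0.04,0,0,0,1],[0,0,-0.08,0,0,0,1],[0,0,-0.115,0,0,-0.12,1],[0.002,-0.02,-0.115,0,0,-0.24,1],[0.005,-0.045,-0.115,0,0,-0.36,1],[0.008,-0.07,-0.115,0,0,-0.48,1],[0.011,-0.095,-0.115,0,0,-0.6,1],[0.014,-0.12,-0.115,0,0,-0.72,1],[0.017,-0.14,-0.115,0,0,-0.84,1],[0.019,-0.155,-0.115,0,0,-0.96,1],[0.02,-0.165,-0.115,0,0,-1.08,1],[0.0204,-0.1703,-0.115,0,0,-1.2,1]]'
python3 -m inch '[[0,0,0,0,0,-0.102,1],[0,0,0,0,0,-0.102,1],[0,0,0,0,0,-0.102,1]]'
python3 - <<'E'
from h import *
go(.5439,-.2700,.060,70)
p,d,K,T=cam("wrist"); save("pics/w2.png",p); np.savez("w2.npz",p=p,d=d,K=K,T=T)
p,d,K,T=cam("top"); np.savez("t2.npz",p=p,d=d,K=K,T=T)
W=cloud(d,K,T); print("top")
E
```

```text
time: 3.15
ee_pos: [0.5435, -0.2681, 0.1515]
tcp_rot: [180.0, -0.0, 64.6]
wrist_force: [-0.7, 0.1, -2.0]
opening: 0.019
time: 3.4
ee_pos: [0.5433, -0.2695, 0.1514]
tcp_rot: [180.0, 0.0, 69.8]
wrist_force: [-0.2, -0.2, -1.5]
opening: 0.0193
at [ 0.5433 -0.2695  0.1514] [180.     0.    69.83] t 3.4 -> rows [-0.0002  0.0007  0.0914] [ 0.      0.0001 -0.0029]
top
```

View pics/w2.png

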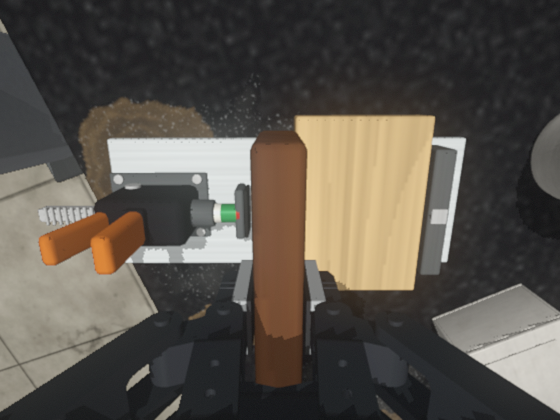

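The wrist view shows the rail held parallel to the board's near edge (edge at u≈296–306), the shoe at (242,211), the handle top at (120,245) and the trigger top at (70,240). I'll measure the board, the clamp and the rail in the grip from this view.

```bash
python3 - <<'E'
from h import *
f=np.load("w2.npz"); d=f["d"];W=cloud(d,f["K"],f["T"]); z=W[...,2]; p=f["p"].astype(int)
A=np.array([[.9397,-.342],[.342,.9397]])
Q=W[...,:2]@A.T*1000
def box(m,n): 
    r=cv2.minAreaRect(Q[m].astype(np.float32)); print(n,m.sum(),np.round(r[0],1),np.round(r[1],1),round(r[2],2), "pct",np.percentile(Q[m],[1,50,99],axis=0).round(1).tolist(),"z",np.median(z[m]).round(4))
V,U=np.mgrid[:420,:560]
box((z>.034)&(z<.042)&(U>290)&(U<440)&(V<295)&(p[...,0]-p[...,2]>50),"board")
rail=(U>245)&(U<315)&(V<260)&(p[...,0]-p[...,2]>25)&(z>.1); zt=np.percentile(z[rail],95); print("railtop z",zt)
box(rail&(z>zt-.004),"rail")
box((z>.006)&(z<.014)&(U>100)&(U<470)&(V>130)&(V<270),"plate")
o=(p[...,0]>150)&(p[...,0]-p[...,2]>100)&(U<150)&(z>.1)
box(o&(z>.1145),"handle"); box(o&(z<.114)&(U<105)&(z>.106),"trigger")
box((z>.03)&(z<.046)&(U>233)&(U<250)&(V>180)&(V<242),"shoe")
print("tcp",A@np.array([.5433,-.2695])*1000)
E
```

```text
board 20016 [665.5 -69. ] [ 99.3 139. ] 0.1 pct [[622.3, -135.7], [670.2, -57.5], [713.6, -0.2]] z 0.0381
railtop z 0.17648854125853386
rail 6318 [603.  -25.9] [44.  19.8] 89.89 pct [[593.5, -46.4], [603.1, -23.8], [612.6, -4.3]] z 0.1754
plate 10473 [609.6 -69.2] [115.6 290. ] 89.89 pct [[467.1, -125.7], [540.8, -44.6], [753.1, -17.8]] z 0.01
handle 663 [504.9 -71.5] [21.3 10.8] 89.9 pct [[499.7, -82.0], [505.5, -70.9], [509.9, -61.1]] z 0.1174
trigger 437 [485.5 -70.2] [41.7 17.9] 3.68 pct [[465.3, -79.7], [470.7, -70.1], [505.1, -60.2]] z 0.1097
shoe 727 [574.  -71.7] [39.4 11.2] 89.85 pct [[568.9, -90.8], [574.8, -70.5], [579.6, -52.5]] z 0.0403
tcp [602.70801 -67.44055]
```

```bash
python3 -m inch '[[0,0,0.03,0,0,0,1],[0,0,0.06,0,0,0,1],[0,0,0.085,0,0,0,1],[0,0,0.095,0,0,0,1],[0,0,0.1,0,0,0,1],[0,0,0.1,0,0,0,1]]'
python3 -m inch '[[0,0,0.002,0,0,0,1],[0,0,0.003,0,0,0,1],[0,0,0.003,0,0,0,1]]'
python3 -c "from h import *
for i in range(1): print(telemetry.get_obs())"
```

```text
time: 4.0
ee_pos: [0.543, -0.2696, 0.0509]
tcp_rot: [-179.9, -0.0, 69.9]
wrist_force: [0.7, 0.0, -0.3]
opening: 0.0192
time: 4.25
ee_pos: [0.5439, -0.2699, 0.0495]
tcp_rot: [179.9, 0.0, 70.0]
wrist_force: [0.8, 0.5, -0.9]
opening: 0.0193
{'time': 4.25, 'q': array([-2.63976236e+01,  1.29660028e+01, -1.04432725e+00,  7.58830585e+01,
        5.46294276e-04,  8.36156125e+01]), 'qd': array([-0.00231494,  0.01482378, -0.22531064,  0.00918614, -0.00788587,
       -0.08290168]), 'joint_efforts': array([-2.59826129e-02, -6.11814237e+01,  4.69028163e+01, -8.40461603e-02,
       -2.22039474e-03,  6.46803528e-03]), 'ee_pos': array([ 0.54385663, -0.26994163,  0.04951587]), 'tcp_rot': array([1.79893989e+02, 1.13120759e-02, 6.99867539e+01]), 'wrist_force': array([ 0.77681055,  0.50426288, -0.86794509]), 'torque': array([ 0.03717551, -0.01403929,  0.00890535]), 'opening': 0.019271096034723344}
```

Not touching the plate yet. I'll go down in small steps, then push towards the board.

```bash
python3 -m inch '[[0,0,0.001,0,0,0,1],[0,0,0.001,0,0,0,1],[0,0,0.001,0,0,0,1]]'
python3 -m inch '[[0,0,0.001,0,0,0,1],[0,0,0.001,0,0,0,1],[0,0,0.001,0,0,0,1]]'
python3 -m inch '[[0,0.001,0,0,0,0,1],[0,0.002,0,0,0,0,1],[0,0.0025,0,0,0,0,1],[0,0.0025,0,0,0,0,1]]'
```

```text
time: 4.5
ee_pos: [0.5435, -0.2697, 0.0477]
tcp_rot: [180.0, 0.0, 70.0]
wrist_force: [0.0, -0.4, 1.4]
opening: 0.0195
time: 4.75
ee_pos: [0.5435, -0.2698, 0.0477]
tcp_rot: [179.9, 0.0, 70.0]
wrist_force: [-2.3, 0.5, 7.4]
opening: 0.0193
time: 5.08
ee_pos: [0.5449, -0.2703, 0.0477]
tcp_rot: [-180.0, 0.0, 70.0]
wrist_force: [-8.2, 2.2, 12.1]
opening: 0.0198
```

```bash
python3 -m inch '[[0,0,-0.0007,0,0,0,1],[0,0.0007,-0.0007,0,0,0,1],[0,0.001,-0.0007,0,0,0,1]]'
python3 -m inch '[[0,0,0,0,0,0,0.72],[0,0,0,0,0,0,0.55],[0,0,0,0,0,0,0.5],[0,0,0,0,0,0,0.5],[0,0,0,0,0,0,0.5]]'
python3 - <<'E'
from h import *
p,d,K,T=cam("wrist"); save("pics/w3.png",p); np.savez("w3.npz",p=p,d=d,K=K,T=T)
E
```

```text
time: 5.33
ee_pos: [0.5457, -0.2705, 0.0477]
tcp_rot: [-179.9, 0.0, 70.0]
wrist_force: [-9.1, 3.0, 10.0]
opening: 0.0192
time: 5.75
ee_pos: [0.5466, -0.2708, 0.0468]
tcp_rot: [-180.0, -0.0, 70.0]
wrist_force: [0.6, -0.1, -0.1]
opening: 0.0428
```

View pics/w3.png

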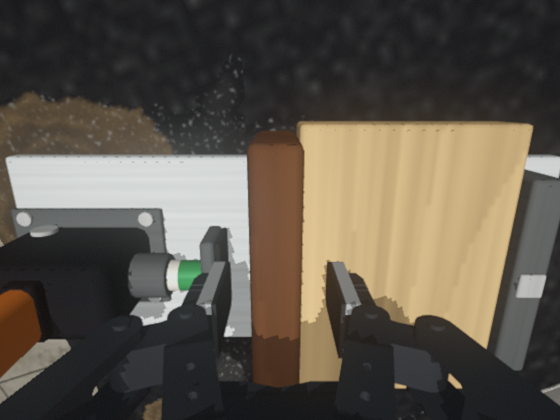

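The rail is standing free against the board, parallel and flush, in line with its ends. Next I raise the gripper and go over the handle.

```bash
python3 -m inch '[[0,0,-0.02,0,0,0,0.5],[0,0,-0.05,0,0,0,0.5],[0,0,-0.09,0,0,0,0.3],[0,0,-0.125,0,0,0,0],[-0.0035,-0.035,-0.125,0,0,0,0],[-0.0035,-0.07,-0.125,0,0,0,0],[-0.0035,-0.1,-0.125,0,0,0,0],[-0.0035,-0.108,-0.125,0,0,0,0],[-0.0035,-0.108,-0.125,0,0,0,0],[-0.0035,-0.108,-0.125,0,0,0,0]]' 35
python3 - <<'E'
from h import *
go(.4439,-.2371,.076,70)
p,d,K,T=cam("wrist"); save("pics/w4.png",p); np.savez("w4.npz",p=p,d=d,K=K,T=T)
W=cloud(d,K,T); z=W[...,2]; p=p.astype(int)
A=np.array([[.9397,-.342],[.342,.9397]]); Q=W[...,:2]@A.T*1000
o=(p[...,0]>150)&(p[...,0]-p[...,2]>100)&(z>.1145)&(z<.121); n,L,st,c=cv2.connectedComponentsWithStats(o.astype(np.uint8))
for i in range(1,n):
    if st[i,4]>150: m=L==i; print(c[i],cv2.minAreaRect(Q[m].astype(np.float32)),np.median(z[m]))
m=(p[...,0]-p[...,2]>25)&(z>.066)&(z<.077); print("rail",cv2.minAreaRect(Q[m].astype(np.float32)),m.sum())
E
```

```text
time: 6.63
ee_pos: [0.4442, -0.2374, 0.1724]
tcp_rot: [179.9, 0.0, 70.0]
wrist_force: [0.8, -0.1, 0.1]
opening: 0.0853
at [ 0.4442 -0.2374  0.1724] [1.7992e+02 1.0000e-02 7.0000e+01] t 6.6333 -> rows [ 0.0001 -0.0005  0.0964] [ 0.0015  0.0002 -0.0001]
[286.93252595 234.96366782] ((503.9136047363281, -71.47331237792969), (10.395288467407227, 22.510848999023438), 0.6740718483924866) 0.1174804121200529
rail ((543.8538818359375, -68.32331085205078), (142.19192504882812, 128.55044555664062), 0.025160355493426323) 4944
```

View pics/w4.png

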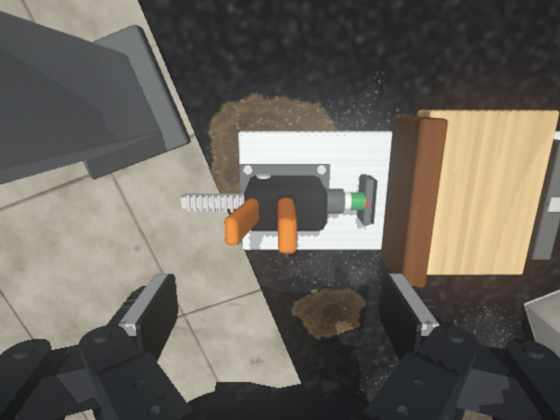

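The view from above shows the handle top at (287,235) and the trigger top at (238,225), between the open fingers; the rail is still flush. Descending to squeeze once.

```bash
python3 -m inch '[[0,-0.0007,0.03,0,0,0,0],[0,-0.0007,0.06,0,0,0,0],[0,-0.0007,0.085,0,0,0,0],[0,-0.0007,0.0964,0,0,0,0],[0,-0.0007,0.0964,0,0,0,0],[0,-0.0007,0.0964,0,0,0,0]]' 35
python3 -m inch '[[0,0,0,0,0,0,1],[0,0,0,0,0,0,1],[0,0,0,0,0,0,1],[0,0,0,0,0,0,1],[0,0,0,0,0,0,1],[0,0,0,0,0,0,1],[0,0,0,0,0,0,1],[0,0,0,0,0,0,1]]'
python3 - <<'E'
from h import *
p,d,K,T=cam("wrist"); save("pics/w5.png",p)
E
```

```text
time: 7.18
ee_pos: [0.4436, -0.237, 0.0758]
tcp_rot: [-180.0, -0.0, 70.0]
wrist_force: [-0.7, -0.6, 0.5]
opening: 0.0854
time: 7.85
ee_pos: [0.4436, -0.2371, 0.0766]
tcp_rot: [179.9, 0.0, 70.0]
wrist_force: [-1.2, 1.5, 6.1]
opening: 0.0239
```

View pics/w5.png

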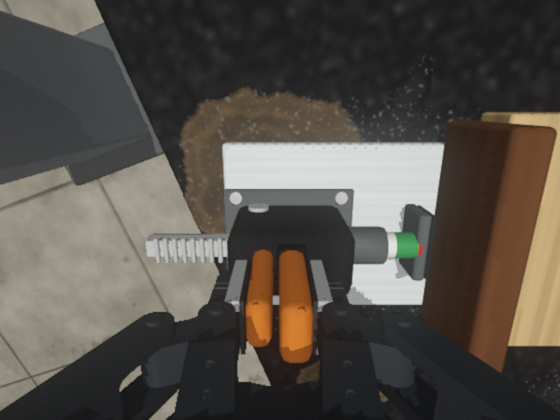

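The trigger is home (pads on both orange parts, opening 24 mm) and the shoe at (415,243) has moved up towards the rail. I'll do two more cycles and measure.

```bash
cat > m.py <<'E'
from h import *
import sys
p,d,K,T=cam("wrist"); W=cloud(d,K,T); z=W[...,2]; c=p.astype(int)
A=np.array([[.9397,-.342],[.342,.9397]]); Q=W[...,:2]@A.T*1000
m=(z>.036)&(z<.045)&(abs(Q[...,1]+71)<18)&(Q[...,0]>572)&(Q[...,0]<610)&(c.max(-1)<110)
x=Q[m][:,0]; print("shoe plate ex",np.percentile(x,[2,50,98]).round(1),m.sum())
m=(c[...,0]-c[...,2]>25)&(z>.068)&(z<.076)&(Q[...,0]>585)&(Q[...,0]<630)
print("rail ex",np.percentile(Q[m],[1,99],axis=0).round(1).tolist())
save("pics/%s.png"%sys.argv[1],p); save("pics/%s_c.png"%sys.argv[1],cv2.resize(p[190:310,330:490],None,fx=4,fy=4,interpolation=cv2.INTER_CUBIC))
E
for i in 1 2; do
python3 -m inch '[[0,0,0,0,0,0,0],[0,0,0,0,0,0,0],[0,0,0,0,0,0,0],[0,0,0,0,0,0,0],[0,0,0,0,0,0,0],[0,0,0,0,0,0,0],[0,0,0,0,0,0,0],[0,0,0,0,0,0,0]]' 35 | grep -E "opening|force"
python3 -m inch '[[0,0,0,0,0,0,1],[0,0,0,0,0,0,1],[0,0,0,0,0,0,1],[0,0,0,0,0,0,1],[0,0,0,0,0,0,1],[0,0,0,0,0,0,1],[0,0,0,0,0,0,1],[0,0,0,0,0,0,1]]' 35 | grep -E "opening|force"
python3 m.py s$i; done
```

```text
wrist_force: [0.5, -0.7, -0.0]
opening: 0.0852
wrist_force: [0.6, -1.0, 3.9]
opening: 0.0241
shoe plate ex [579.5 587.  595.9] 1613
rail ex [[594.9, -121.3], [614.3, -5.0]]
wrist_force: [0.1, -0.4, 0.1]
opening: 0.0853
wrist_force: [1.4, -0.3, 3.3]
opening: 0.0242
shoe plate ex [584.5 591.  596. ] 1526
rail ex [[594.9, -121.0], [614.3, -5.0]]
```

View pics/s2.png

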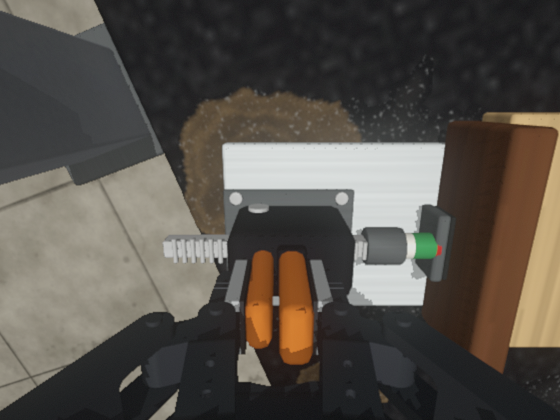

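After the third squeeze the cup front is at u≈405, the white band is fully visible at 405–413 and the shoe sits at the rail. Two more clicks should give about 9 mm; I'll do one and check.

```bash
python3 -m inch '[[0,0,0,0,0,0,0],[0,0,0,0,0,0,0],[0,0,0,0,0,0,0],[0,0,0,0,0,0,0],[0,0,0,0,0,0,0],[0,0,0,0,0,0,0],[0,0,0,0,0,0,0],[0,0,0,0,0,0,0]]' 35 | grep -E "opening|force"
python3 -m inch '[[0,0,0,0,0,0,1],[0,0,0,0,0,0,1],[0,0,0,0,0,0,1],[0,0,0,0,0,0,1],[0,0,0,0,0,0,1],[0,0,0,0,0,0,1],[0,0,0,0,0,0,1],[0,0,0,0,0,0,1]]' 35 | grep -E "opening|force"
python3 m.py s4
```

```text
wrist_force: [0.1, -0.7, 0.2]
opening: 0.0856
wrist_force: [2.0, -0.9, 3.5]
opening: 0.0244
shoe plate ex [584.9 591.2 596. ] 1462
rail ex [[595.1, -121.3], [614.4, -5.0]]
```

View pics/s4_c.png

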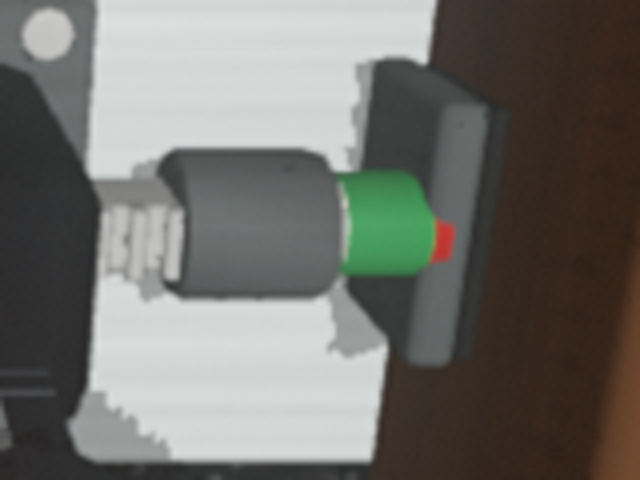

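After four clicks only a sliver of white remains (crop u≈345), so compression is about 4.5 mm. One last click, then hold.

```bash
python3 -m inch '[[0,0,0,0,0,0,0],[0,0,0,0,0,0,0],[0,0,0,0,0,0,0],[0,0,0,0,0,0,0],[0,0,0,0,0,0,0],[0,0,0,0,0,0,0],[0,0,0,0,0,0,0],[0,0,0,0,0,0,0]]' 35 | grep -E "opening|force"
python3 -m inch '[[0,0,0,0,0,0,1],[0,0,0,0,0,0,1],[0,0,0,0,0,0,1],[0,0,0,0,0,0,1],[0,0,0,0,0,0,1],[0,0,0,0,0,0,1],[0,0,0,0,0,0,1],[0,0,0,0,0,0,1],[0,0,0,0,0,0,1],[0,0,0,0,0,0,1]]' 35
python3 m.py s5
```

```text
wrist_force: [0.1, -0.0, 0.5]
opening: 0.0852
time: 13.55
ee_pos: [0.4435, -0.2371, 0.076]
tcp_rot: [179.9, 0.0, 70.0]
wrist_force: [0.8, 0.1, 5.7]
opening: 0.024
shoe plate ex [572.5 590.1 596.3] 1735
rail ex [[595.3, -121.5], [614.6, -5.0]]
```

View pics/s5.png

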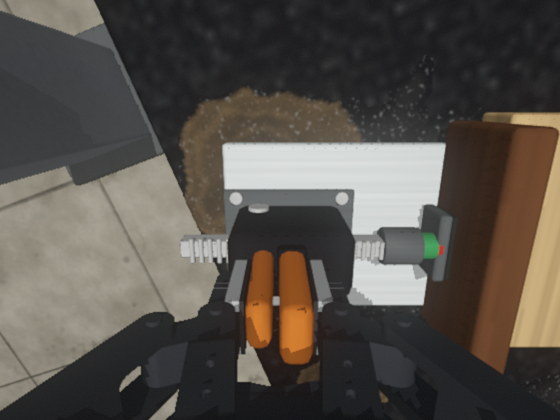

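The cup front is now at u≈424, the white band is gone and green shows over 424–437. The rail is in place and the trigger is home and held, so I'm handing in.

```bash
python3 -c "from h import *
print(order.job_done())"
```

```text
the job is handed in; nothing more can be done
None
```

The rail is clamped against the light board, and I handed the job in at about 13.6 s with the trigger still squeezed home at 35 N. I stood the rail upright against the board's near edge, let go of it, and gave the trigger five full squeezes, holding the last one.

- **Shoe:** the last picture shows the white band gone into the cup and most of the green still showing. I estimate the shoe is pressed in about 9 mm, worked out from the click count and the starting gap rather than measured directly.
- **Trigger:** the finger opening is 24 mm, against the 25 mm stated for a full squeeze. I take the difference as measurement error.
- **Rail:** it stayed upright with its far face about 1 mm from the measured board edge, which is within the camera calibration, and no gap shows in the pictures. Its centre was within about 1 mm of the board's when I checked before pumping. A later reading of its ends was partly hidden by the fingers, so I did not use it for centring.
- **Forces and other objects:** contact forces read after each move stayed at or below about 14 N. I did not touch the matchbox or gas lighter, and no check failed.

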